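# Press a bearing bush home with the hand plunger press

### The arm

A 7-joint arm with a two-finger parallel gripper is mounted at the origin on a cart in front of the work surface, level with it; the furniture and walls round the work are solid. World frame = base frame: x ahead of the robot, y to its left, z up, the work surface at z = 0. Lengths are in m, angles in rad, forces in N, time in s.
With the tool pointing down it reaches from about 0.4 to 0.875 m from the base axis. Payload 19.3 kg.
Tool frame: the origin (TCP) lies midway between the tips of the shut fingers; the grasp point (between the pads) lies 19 mm behind it; x points along the fingers, z is the direction in which the jaws open and shut, and the axes are right-handed (so a half turn about x gives the same grasp; the last joint's range is limited). The gripper opens to 85 mm and grips with 20 to 120 N. Pads are 22 mm wide; open, the fingers measure 114 mm over their backs; the gripper's body (76 mm by 85 mm) begins 54 mm behind the grasp point. The pads swing forward as they close: fully open they stand 13 mm farther back than shut.
Start: joints at [-1.403, 0.521, -0.036, 1.599, 0.021, 1.021, -0.113], TCP at [0.147, 0.607, 0.203] pointing down, gripper open.
Joint ranges: [-2.91, 2.91], [-0.3, 2.13], [-1.5, 1.42], [0.17, 2.43], [-1.26, 4.41], [0.16, 1.93], [-2.52, 2.52]. Speed limits (rad/s): [1.89, 1.89, 2.39, 2.39, 3.01, 3.01, 3.01].

### API

Orientations are given as a rotation vector (axis times angle).
In Python, from rig import bot gives the robot as it stands.
- The arm moves only by the shell command python3 -m handwheel 'ROWS' [FORCE]. ROWS is JSON, a list that holds one entry, the list of rows, each a list of 5 numbers: the shift along the tool's x, y, z in m, then the turn about the tool's x in rad, then the closure, from 0 (fully open) to 1 (shut). In form: [[[tx, ty, tz, spin, hand], ...]]. A call has exactly 10 rows; each row is the pose to reach, as a shift and turn from the pose measured when the call began, along the tool's axes at that moment; what a row does not reach only later rows make up. A row lasts 1/10 s, in which the tool goes at most 50 mm and 8.59 degrees, less where a joint would pass 70% of its speed; a pose out of reach is approached as far as the arm can. A call with a gripper value outside its range is refused whole. The fingers move at their own pace and stop on an object; FORCE is the grip in N (left out, the last holds). Time passes only in rows, so rows that repeat a pose let the fingers close, or fill a call up. It gives the time, the measured TCP pose, the force and the opening at its end, in the units of the state.
- bot.state(): the state, without advancing time (a new reading comes with each control period).
- bot.capture(name): name is "scene" or "top" or "wrist"; returns (picture, depth): 420x560x3 uint8, red, green, blue; 420x560 float32, m along the optical axis (not along the pixel's ray), 0 where there is no reading.
- bot.camera_model(name): a dict with "fx", "fy", "cx", "cy" (pixels), "camera_from_world" (4x4, takes a point from world to camera coordinates). Camera axes: x right, y up, looking along -z (the intrinsics and any distortion apply to the point x, -y, -z); pixel columns grow to the right and rows downward; lengths in m; the calibration is good to about 2 mm. The wrist camera is an equidistant fisheye: a pixel r from the principal point sees the ray r / f radians off the axis. A picture is of the moment at which its call begins: read the wrist's pose just before it. camera_model takes no time and is no camera call; for the wrist camera it gives the pose at the moment of the call.
- bot.hand_in(): hands the job in, once; it reports no verdict.
The state is a dict: "time": time; "q": joint angles; "qvel": joint speeds; "joint_efforts": joint torques, N m; "tcp_pos": TCP position; "eef_rot": TCP orientation; "force": force on the tool from outside, world axes, zero at the start; "torque": the same for the moment, N m; "opening": finger opening in m.
Only numpy, scipy, OpenCV 4.12 (cv2) and the standard library are available. Lean on these libraries where they do the work, as an engineer would, in place of code of your own. Each camera call takes 0.05 s, during which the arm holds its last target.

### The job

Take the aluminium work slide by its red grip, lay it in the guide of the hand press and slide it in under the plunger until its nose meets the end stop. Then press the plunger's black knob straight down, through the soft first stop where the foot meets the brass bush, to the firm second stop where the bush is fully home, never pushing on the knob with more than 20 N, and let the plunger rise again, leaving the slide in the press. Do not disturb the two parts pots and the eye loupe.

Things in the scene. Friction and masses are not known exactly. Their poses are not given: they have to be found in the camera images.
- plunger_press: Fixed hand plunger press. Origin on the worktop under the plunger's axis; x points from the guide's open mouth to the end stop, z up. Dark bed plate, top at z = 10 mm, x = -115 to +50 mm, 74 mm wide. Grey head arm and steel barrel (15 mm radius) overhang the axis from z = 50 to 88 mm; grey column at x = 30 to 50 mm.
- press_axis (a point): Point on the plunger's axis at the top of the bed, axes as plunger_press. On the bed two steel rails along x, 39 mm apart inside, 9 mm high, from x = -68 mm to the brass end stop, whose face is at x = +22 mm.
- guide_mouth (a point): Middle of the guide's mouth on the bed, 90 mm before press_axis, where the flared rail ends start; over the next 22 mm the gap narrows to 39 mm. Axes as plunger_press.
- barrel_top (a point): Top of the steel barrel on the plunger's axis, 88 mm above the worktop, fixed. Above it the plunger's domed black palm knob, 38 mm across, screwed to a different height each time: with the plunger up its top is 41 to 77 mm above this point; find it by feel. A stiff spring under the knob gives about 1 mm per 6 N, so at the firm stop the force rises by 6 N a mm.
- plunger (a joint): Plunger travel in m: 0 = up, 0.021 = end. A spring (2 to 4 N) lifts it when let go. Foot 16 mm across, 29 mm above the bed. With the slide in place it meets the bush after 9 to 11 mm (first stop: the push needed jumps from 3 to about 9 N as the bush moves) and lands on the plate, bush home, after 17 mm (second stop: the force climbs on).
- slide_grip (a point): Centre of the red grip of the loose aluminium slide; x to its nose, z up. Grip 26 long (x), 16 wide (y), 30 mm high; this point is 27 mm above the slide's underside. Plate 12 mm thick, 36 mm wide, from 15 mm behind to 117 mm ahead of this point (last 12 mm: 28 mm wide); about 120 g. With the nose at the end stop this point lies 95 mm before press_axis.
- bush_top (a point): Centre of the top face of the brass bush (13 mm across), 95 mm ahead of the grip along the slide's x, standing 6 to 8 mm proud of the plate at the start and flush with it when home.
- bush (a joint): How far the bush is pressed into the plate, in m: 0 = 8 mm proud, 0.008 = fully home and flush. A press fit: it moves under about 6 N and stays where it is left.
- pot_white: Bystander: white screw-top parts pot with a white lid, 42 mm across, 20 mm high; origin at the centre of its underside.
- pot_tan: Bystander: tan screw-top parts pot with a dark lid, 42 mm across, 20 mm high; origin at the centre of its underside.
- eye_loupe: Bystander: black eye loupe, 36 mm across, 30 mm high; origin at the centre of its underside.
Mind the look-alikes: they are no part of the job. Leave any turquoise look-alike of the part that bears slide_grip alone. What is shaped like the plunger_press but blue is not meant.

How it is judged:
On the way, in this order (a step that is already met when the one before it is completed fails the run):
1. the slide lies in the guide with its bush, still proud, under the plunger (horizontal distance between bush_top and press_axis below 0.005 m and z of slide_grip in the frame of press_axis below 0.031 m and value of joint bush below 0.004 m), for 0.2 s.
2. the plunger has been pressed to its second stop and the bush is home (value of joint plunger above 0.014 m and value of joint bush above 0.0065 m), for 0.1 s.
At the end, for the whole second after the job is handed in: The bush is pressed in to within 1.5 mm of flush, the plunger is up again (within 2 mm), and the slide lies flat on the bed in the guide with the bush within 6 mm of the plunger's axis (value of joint bush above 0.0065 m and value of joint plunger below 0.002 m and horizontal distance between bush_top and press_axis below 0.006 m and z of slide_grip in the frame of press_axis below 0.031 m); the robot touches nothing.
It fails at once if the plunger is pushed with more than 20 N (contact force between any of the fingers, the arm and plunger above 20 N).
It fails at once if a parts pot or the eye loupe is moved by more than 20 mm (distance of any of pot_white, pot_tan, eye_loupe from where it was at the start of the episode above 0.02 m).
It also fails if it takes over 58 s, if anything falls off the work surface, if the arm or the gripper's body presses on something with over 40 N, if the wrist force passes 120 N, or if a joint passes its speed limit or range.

## Working session

There is one attempt and no reset: what is moved stays moved. The work goes in short steps, Python scripts to look and compute and a shell command to move; the robot and the scene stay as the last step left them, time stands still between calls to the robot, and variables do not carry over. Pictures are saved under pics/ and viewed, and the job is handed in when it is done.

```bash
ls; mkdir -p pics
python3 - <<'E'
from rig import bot
import cv2, numpy as np
print(bot.state())
for n in ("scene","top"):
    p,d=bot.capture(n); cv2.imwrite(f"pics/{n}0.png",p[:,:,::-1]); np.savez(f"pics/{n}0.npz",d=d,p=p)
    print(n,bot.camera_model(n))
E
```

```text
pics
{'time': 0.0, 'q': array([-1.40318445,  0.52200471, -0.03631732,  1.59996081,  0.02117654,
        1.02108213, -0.11282454]), 'qvel': array([-2.85005497e-05, -9.13311373e-06, -7.18950990e-04, -6.83589370e-04,
       -4.13786604e-04,  4.92140621e-04, -1.05867114e-03]), 'joint_efforts': array([-4.46201338e-04, -9.27108765e+01,  1.97976843e+00, -3.69923508e+01,
        1.79027970e-02,  8.24169052e-03,  5.59962427e-05]), 'tcp_pos': array([0.14718985, 0.6070716 , 0.20214855]), 'eef_rot': array([-1.03291455,  1.31319972,  1.03173225]), 'force': array([-1.08529976, -0.03208074, -0.63329146]), 'torque': array([0.00966643, 0.02481286, 0.04119527]), 'opening': 0.08510337712004298}
scene {'fx': 461.962348146014, 'fy': 461.962348146014, 'cx': 286.2480004141029, 'cy': 210.7810468331047, 'camera_from_world': array([[-0.7506872 ,  0.66062573, -0.00650947,  0.43923915],
       [-0.48235945, -0.54133235,  0.68868618,  0.18831385],
       [ 0.45144002,  0.5201278 ,  0.72503033, -1.65308489],
       [ 0.        ,  0.        ,  0.        ,  1.        ]])}
top {'fx': 483.796968557065, 'fy': 483.796968557065, 'cx': 276.88599236356197, 'cy': 214.28949568075402, 'camera_from_world': array([[-0.12813092, -0.99174684, -0.00454597,  0.05767505],
       [ 0.97046626, -0.12632358,  0.20551787, -0.5308084 ],
       [-0.20439596,  0.02192148,  0.97864281, -1.42733797],
       [ 0.        ,  0.        ,  0.        ,  1.        ]])}
```

View pics/scene0.png

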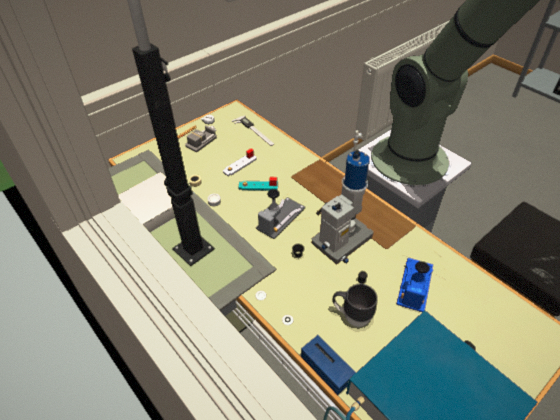

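View pics/top0.png

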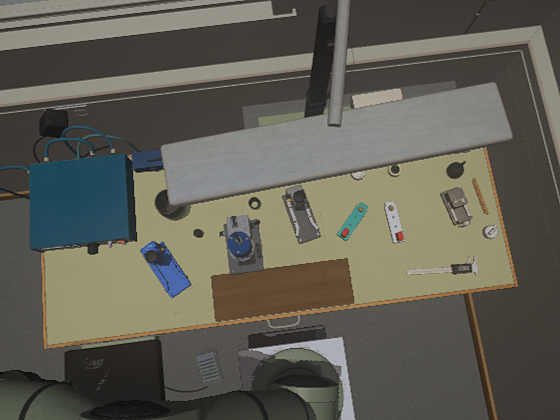

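Run:
```python
import cv2
a=cv2.imread("pics/scene0.png")[95:265,180:380]; cv2.imwrite("pics/sc_z.png",cv2.resize(a,None,fx=4,fy=3.5,interpolation=2))
a=cv2.imread("pics/top0.png")[150:290,270:470]; cv2.imwrite("pics/top_z.png",cv2.resize(a,None,fx=4,fy=4,interpolation=2))
```

```text
(no output)
```

View pics/sc_z.png

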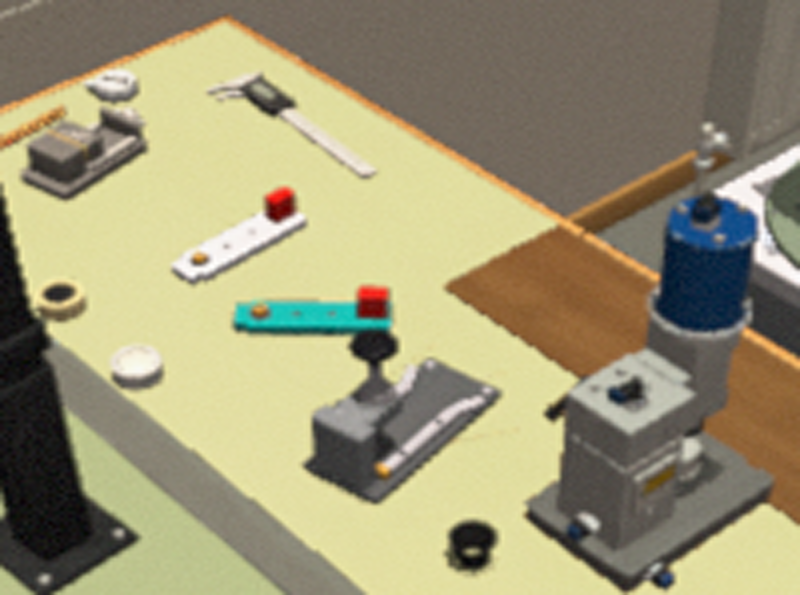

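View pics/top_z.png

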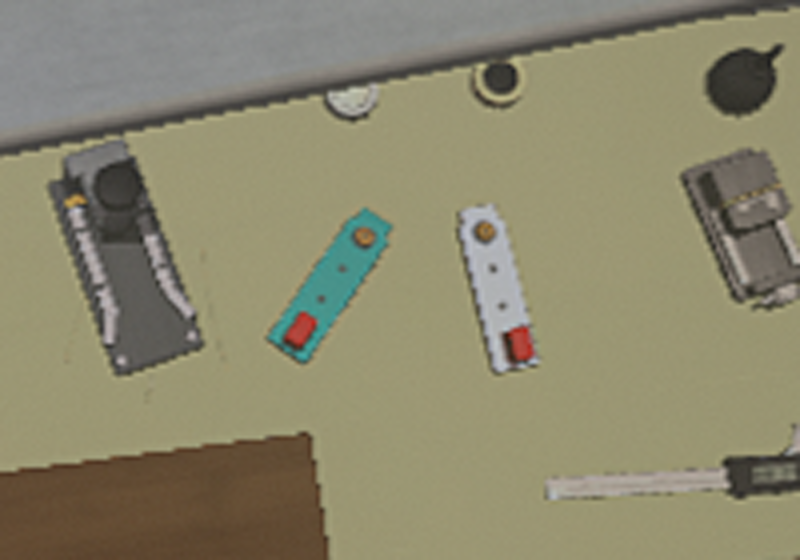

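```bash
cat > h.py <<'E'
import numpy as np
from rig import bot
def unproj(n,uv,depth=None,z=None,M=None):
    M=M or bot.camera_model(n); T=np.linalg.inv(M["camera_from_world"])
    u,v=uv; r=np.array([(u-M["cx"])/M["fx"],-(v-M["cy"])/M["fy"],-1.])
    if depth is not None: p=r*depth; return T[:3,:3]@p+T[:3,3]
    d=T[:3,:3]@r; o=T[:3,3]; return o+d*(z-o[2])/d[2]
def cloud(n,d,M=None):
    M=M or bot.camera_model(n); T=np.linalg.inv(M["camera_from_world"])
    v,u=np.mgrid[:d.shape[0],:d.shape[1]]
    P=np.stack([(u-M["cx"])/M["fx"]*d,-(v-M["cy"])/M["fy"]*d,-d],-1)
    W=P@T[:3,:3].T+T[:3,3]; W[d<=0]=np.nan; return W
E
python3 - <<'E'
import numpy as np,cv2
from h import *
for n in("top","scene"):
    z=np.load(f"pics/{n}0.npz"); W=cloud(n,z["d"]); p=z["p"].astype(int)
    red=(p[...,0]>130)&(p[...,1]<70)&(p[...,2]<70)&(W[...,2]>-.02)&(W[...,2]<.1)
    k,l,s,c=cv2.connectedComponentsWithStats(red.astype(np.uint8))
    for i in range(1,k):
        if s[i,4]>8:
            q=W[l==i]; print(n,"red",c[i],s[i,4],np.nanmedian(q,0),np.nanmin(q,0),np.nanmax(q,0))
    if n=="top":
        for nm,(u,v) in dict(lamp1=(250,180),lamp2=(400,150),lamp3=(350,130),knob=(299,196),bed=(304,225),bedcorner=(300,240),bush=(391,207.5),bushT=(361,209),table=(330,250),headarm=(293,190),pole=(335,60)).items():
            print(nm,W[int(v),int(u)])
        for nm,u,v,zz in [("c1",300,242.5,.01),("c2",319.5,236,.01),("c3",283,196,.01),("bush",391,207.5,.018),("noseL",384.5,203,.012),("noseR",393,201,.012),("tailL",393.5,243,.012),("tailR",404,241.5,.012),("white",358,174,.02),("tan",394.5,169,.02),("loupe",254,203,.03)]:
            print(nm,unproj(n,(u,v),z=zz))
E
```

```text
top red [345.03448276 231.62068966] 29 [ 0.45639746 -0.21152096  0.04107541] [ 0.44578337 -0.22166851  0.0336536 ] [ 0.46706255 -0.20166776  0.04752467]
top red [399.96 235.32] 25 [ 0.42349487 -0.37779437  0.04270582] [ 0.41123573 -0.38235228  0.03888981] [ 0.43360849 -0.36931355  0.04490338]
lamp1 [0.40569739 0.03656119 0.90474203]
lamp2 [ 0.4211305  -0.162797    0.90335743]
lamp3 [ 0.45603526 -0.10184966  0.9060171 ]
knob [ 0.56150773 -0.07983788  0.1408691 ]
bed [ 0.49927274 -0.0927071   0.00362649]
bedcorner [ 0.45298255 -0.07336868  0.0070144 ]
bush [ 0.51813402 -0.37087053  0.01975537]
bushT [ 0.52388508 -0.27623429  0.02008694]
table [ 0.41047135 -0.16246693  0.00093491]
headarm [ 0.59776778 -0.0689604   0.07796783]
pole [ 0.5499724  -0.09467662  0.92119264]
c1 [ 0.44472978 -0.07209276  0.01      ]
c2 [ 0.45720909 -0.13542503  0.01      ]
c3 [ 0.59979453 -0.03901916  0.01      ]
bush [ 0.51688278 -0.3710495   0.018     ]
noseL [ 0.53509178 -0.35480722  0.012     ]
noseR [ 0.53803308 -0.38263373  0.012     ]
tailL [ 0.40539615 -0.36038835  0.012     ]
tailR [ 0.40583469 -0.39362678  0.012     ]
white [ 0.63809919 -0.2854763   0.02      ]
tan [ 0.63941593 -0.40383877  0.02      ]
loupe [0.58420723 0.05485951 0.03      ]
scene red [249.47058824 151.11764706] 17 [ 0.43039874 -0.37118797  0.03943298] [ 0.41971955 -0.37860555  0.03563228] [ 0.4380867  -0.36642465  0.04632944]
scene red [272.5 179. ] 18 [ 0.46309238 -0.2069934   0.04078987] [ 0.45587745 -0.21362692  0.03603936] [ 0.47326402 -0.19964872  0.04556215]
```

```bash
cat >> h.py <<'E'
from scipy.spatial.transform import Rotation as R
def tool():
    s=bot.state(); return s, np.array(s["tcp_pos"]), R.from_rotvec(s["eef_rot"]).as_matrix()
def rel(target,zdir_yaw=None):
    """world target -> tool shift; spin so tool z aligns (mod pi) with yaw"""
    s,p,A=tool(); sh=A.T@(np.array(target)-p); sp=None
    if zdir_yaw is not None:
        c=A.T@np.array([np.cos(zdir_yaw),np.sin(zdir_yaw),0]); sp=np.arctan2(-c[1],c[2])
        # rot about x by a: z-> (0,-sin a,cos a)
        sp=(sp+np.pi/2)%np.pi-np.pi/2
    return np.round(sh,4),sp
E
python3 - <<'E'
import numpy as np
from h import *
s,p,A=tool(); print(np.round(A,3)); print(rel([.42,-.376,.3],np.radians(93)))
z=np.load("pics/scene0.npz"); W=cloud("scene",z["d"])
m=(W[...,0]>.25)&(W[...,0]<.75)&(W[...,2]>.1)&(W[...,2]<.6)&(np.abs(W[...,1])<.7)
print(m.sum())
for y in np.arange(-.6,.7,.1):
    q=W[m&(abs(W[...,1]-y)<.05)]
    if len(q): print(round(y,1),np.nanmin(q,0),np.nanmax(q,0))
E
```

```text
[[-0.    -0.972  0.236]
 [-0.001  0.236  0.972]
 [-1.    -0.    -0.001]]
(array([-0.0969, -0.4967, -0.8913]), np.float64(-0.2901459846523846))
2508
-0.1 [ 0.54743233 -0.09661933  0.10090173] [ 0.58345901 -0.05965577  0.14460024]
-0.0 [0.50722412 0.04571818 0.1153904 ] [0.51402694 0.04922546 0.12348297]
0.1 [0.3952084  0.051558   0.10006249] [0.52806815 0.14529981 0.33492679]
0.3 [0.44780208 0.29227264 0.10024873] [0.64213172 0.34986298 0.12557532]
0.4 [0.4292894  0.35021227 0.10108436] [0.4681733  0.38497052 0.13276958]
```

```bash
python3 -m handwheel '[[[-0.05,0,0,0,0],[-0.10,-0.03,-0.015,0,0],[-0.14,-0.07,-0.03,0,0],[-0.17,-0.11,-0.05,0,0],[-0.20,-0.15,-0.07,0,0],[-0.23,-0.19,-0.09,0,0],[-0.25,-0.23,-0.11,0,0],[-0.25,-0.26,-0.13,0,0],[-0.25,-0.29,-0.14,0,0],[-0.25,-0.295,-0.18,0,0]]]' 40
python3 - <<'E'
from h import *
print(rel([.45,0.1,.46],np.radians(93)),rel([.45,-.2,.45],np.radians(93)),rel([.422,-.376,.25],np.radians(93)),bot.state()["tcp_pos"])
E
```

```text
time: 1.1
tcp_pos: [0.395, 0.3614, 0.4511]
eef_rot: [-1.032, 1.316, 1.028]
force: [0.1, 0.8, -1.1]
opening: 0.0854
(array([-0.0081, -0.1159, -0.2407]), np.float64(-0.293524050411343)) (array([ 0.0028, -0.1875, -0.532 ]), np.float64(-0.293524050411343)) (array([ 0.2033, -0.2023, -0.709 ]), np.float64(-0.293524050411343)) [0.39496654 0.36140192 0.45113707]
```

```bash
python3 -m handwheel '[[[-0.005,-0.02,-0.045,-0.03,0],[-0.01,-0.05,-0.09,-0.06,0],[-0.01,-0.07,-0.135,-0.09,0],[-0.01,-0.09,-0.18,-0.12,0],[-0.01,-0.115,-0.225,-0.15,0],[-0.01,-0.125,-0.275,-0.18,0],[-0.01,-0.14,-0.32,-0.21,0],[-0.01,-0.15,-0.365,-0.24,0],[-0.01,-0.16,-0.41,-0.27,0],[-0.01,-0.17,-0.455,-0.29,0]]]'
python3 - <<'E'
from h import *
print(rel([.422,-.376,.20],np.radians(93)),bot.state()["tcp_pos"])
E
```

```text
time: 2.1
tcp_pos: [0.4508, -0.1229, 0.4626]
eef_rot: [-1.248, 1.187, 1.245]
force: [1.6, 0.4, 0.2]
opening: 0.0858
(array([ 0.2633,  0.0414, -0.2506]), np.float64(-0.002285790649894537)) [ 0.45077502 -0.12291858  0.462637  ]
```

```bash
python3 -m handwheel '[[[0.02,0.005,-0.04,0,0],[0.05,0.01,-0.08,0,0],[0.08,0.015,-0.115,0,0],[0.11,0.02,-0.15,0,0],[0.14,0.025,-0.185,0,0],[0.17,0.03,-0.21,0,0],[0.20,0.04,-0.23,0,0],[0.23,0.041,-0.25,0,0],[0.26,0.041,-0.25,0,0],[0.26,0.041,-0.25,0,0]]]'
python3 - <<'E'
from h import *
import cv2
s=bot.state();M=bot.camera_model("wrist");p,d=bot.capture("wrist");cv2.imwrite("pics/w1.png",p[:,:,::-1]);np.savez("pics/w1.npz",p=p,d=d,T=M["camera_from_world"])
print(s["tcp_pos"],M)
E
```

```text
time: 3.1
tcp_pos: [0.4205, -0.3745, 0.2001]
eef_rot: [-1.242, 1.189, 1.249]
force: [0.5, 0.1, -0.1]
opening: 0.0855
[ 0.42049271 -0.37449715  0.20008321] {'fx': 325.19226210127806, 'fy': 325.19226210127806, 'cx': 279.5246912692315, 'cy': 208.73413126480327, 'camera_from_world': array([[-4.81346437e-02,  9.98840850e-01, -1.07697596e-04,
         3.93860433e-01],
       [-9.47821140e-01, -4.57099971e-02, -3.15508610e-01,
         4.20787809e-01],
       [-3.15147811e-01, -1.50848164e-02,  9.48922708e-01,
        -2.51096974e-01],
       [ 0.00000000e+00,  0.00000000e+00,  0.00000000e+00,
         1.00000000e+00]])}
```

View pics/w1.png

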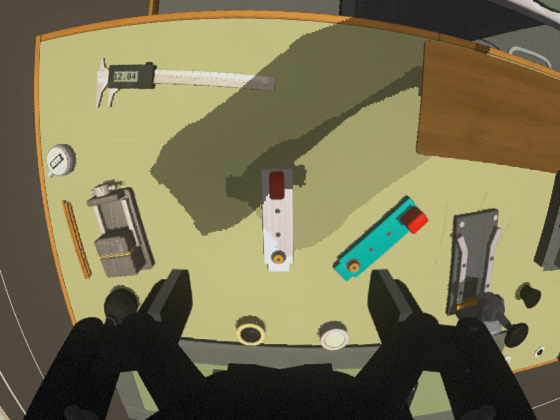

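```bash
cat >> h.py <<'E'
def fish(uv,z,T,M=dict(f=325.19226,cx=279.5247,cy=208.7341)):
    Ti=np.linalg.inv(T); du,dv=uv[0]-M["cx"],uv[1]-M["cy"]; r=np.hypot(du,dv); th=r/M["f"]
    c=np.array([np.sin(th)*du/r,-np.sin(th)*dv/r,-np.cos(th)]); d=Ti[:3,:3]@c; o=Ti[:3,3]
    return o+d*(z-o[2])/d[2]
E
python3 - <<'E'
import cv2
a=cv2.imread("pics/w1.png")
cv2.imwrite("pics/w1a.png",cv2.resize(a[155:285,220:340],None,fx=4.6,fy=4.6,interpolation=2))
cv2.imwrite("pics/w1b.png",cv2.resize(a[200:360,430:540],None,fx=3.7,fy=3.7,interpolation=2))
E
```

```text
(no output)
```

View pics/w1a.png

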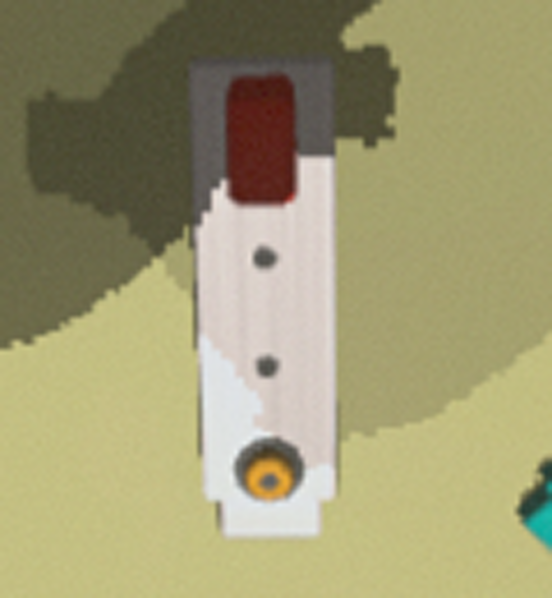

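View pics/w1b.png

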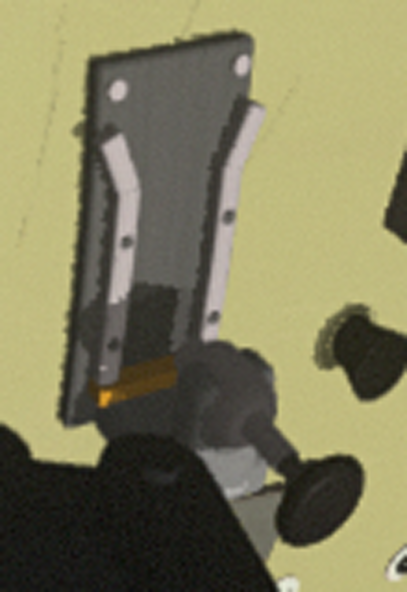

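Run:
```python
from h import *
T=np.load("pics/w1.npz")["T"]
f=lambda u,v,z:fish((220+(u+.5)/4.6-.5,155+(v+.5)/4.6-.5),z,T)
t1,t2=f(191,60,.012),f(333,60,.012); s1,s2=f(206,498,.012),f(336,496,.012); n1,n2=f(222,535,.012),f(320,535,.012)
ta=(t1+t2)/2; n=(n1+n2)/2; sh=(s1+s2)/2
print("tail",ta,"width",np.linalg.norm(t1-t2),"shoulder",sh,np.linalg.norm(s1-s2),"nose",n,"len",np.linalg.norm(n-ta))
y=np.degrees(np.arctan2(*(n-ta)[[1,0]])); print("yaw",y)
u=(n-ta)/np.linalg.norm(n-ta); print("grip from tail",ta+.015*u,"from nose",n-.117*u)
g=[f(*a,.042) for a in((228,75),(294,75),(297,204),(230,204))]; print("grip top",np.mean(g,0),[np.linalg.norm(g[i]-g[i-1]) for i in range(4)])
print("bush top",f(270,478,.019))
f=lambda u,v,z:fish((430+(u+.5)/3.7-.5,200+(v+.5)/3.7-.5),z,T)
c1,c2,c3=f(90,58,.01),f(252,36,.01),f(62,420,.01)
print("bed",c1,c2,c3,np.linalg.norm(c1-c2),np.linalg.norm(c1-c3))
print("yaws",np.degrees(np.arctan2(*(c3-c1)[[1,0]])),np.degrees(np.arctan2(*(c2-c1)[[1,0]])))
print("holes",f(118,90,.01),f(242,65,.01))
```

```text
tail [ 0.40949557 -0.37791561  0.012     ] width 0.03467793913094607 shoulder [ 0.52859924 -0.3700997   0.012     ] 0.03517599281516234 nose [ 0.54040887 -0.36953942  0.012     ] len 0.13118099634586425
yaw 3.6609496870891496
grip from tail [ 0.42446496 -0.37695783  0.012     ] from nose [ 0.42364763 -0.37701012  0.012     ]
grip top [ 0.42212699 -0.37700419  0.042     ] [np.float64(0.030228201980922378), np.float64(0.014799074093737976), np.float64(0.030228823889873337), np.float64(0.015386961652505039)]
bush top [ 0.51918143 -0.3707768   0.019     ]
bed [ 0.45664071 -0.14409216  0.01      ] [ 0.44493193 -0.07021061  0.01      ] [ 0.61376603 -0.11023207  0.01      ] 0.07480359690209071 0.16073229476672854
yaws 12.161114499469466 99.00536456743559
holes [ 0.46825921 -0.12865781  0.01      ] [ 0.45653134 -0.07186185  0.01      ]
```

Run:
```python
from h import *
print(rel([.4235,-.377,.017],np.radians(93.6)))
```

```text
(array([ 0.1855, -0.0024, -0.0019]), np.float64(-0.01338173316494573))
```

```bash
python3 -m handwheel '[[[0.04,-0.002,-0.002,-0.013,0.5],[0.08,-0.002,-0.002,-0.013,0.5],[0.11,-0.002,-0.002,-0.013,0.5],[0.14,-0.002,-0.002,-0.013,0.5],[0.16,-0.002,-0.002,-0.013,0.5],[0.175,-0.002,-0.002,-0.013,0.5],[0.185,-0.002,-0.002,-0.013,0.5],[0.185,-0.002,-0.002,-0.013,0.5],[0.185,-0.002,-0.002,-0.013,0.6],[0.185,-0.002,-0.002,-0.013,1]]]' 40
python3 - <<'E'
from h import *
print(rel([.4235,-.377,.017],np.radians(93.6)),bot.state()["force"])
E
```

```text
time: 4.15
tcp_pos: [0.4236, -0.3775, 0.0185]
eef_rot: [-1.256, 1.182, 1.255]
force: [-0.3, -0.5, 0.0]
opening: 0.0208
(array([0.0015, 0.0001, 0.0005]), np.float64(-0.00032775098518667)) [-0.29101778 -0.5025417   0.03787116]
```

```bash
python3 -m handwheel '[[[0.0,0,0,0,1],[0.0,0,0,0,1],[0.0,0,0,0,1],[0,0,0,0,1],[-0.02,0,0,0,1],[-0.04,0,0,0,1],[-0.07,0,0,0,1],[-0.11,0,0,0,1],[-0.15,0,0,0,1],[-0.15,0,0,0,1]]]' 70
python3 - <<'E'
from h import *
import cv2
s=bot.state();M=bot.camera_model("wrist");p,d=bot.capture("wrist");cv2.imwrite("pics/w2.png",p[:,:,::-1]);np.savez("pics/w2.npz",p=p,d=d,T=M["camera_from_world"])
print(s["tcp_pos"],s["force"],s["opening"])
E
```

```text
time: 5.15
tcp_pos: [0.4254, -0.3788, 0.1733]
eef_rot: [-1.261, 1.181, 1.249]
force: [-0.5, 0.0, -0.2]
opening: 0.0003
[ 0.42544394 -0.3788186   0.17326472] [-0.46612722  0.03180467 -0.21972671] 0.00025811298506889983
```

View pics/w2.png

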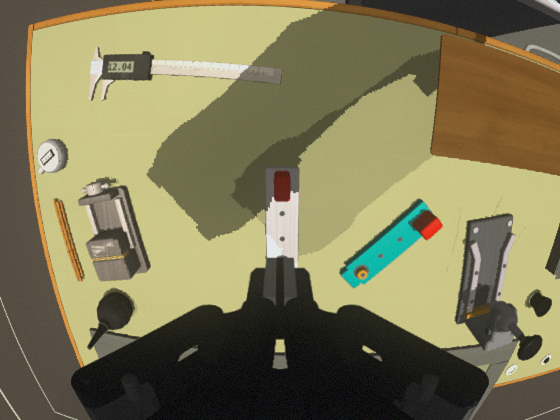

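```bash
cat >> h.py <<'E'
def fproj(P,T,M=dict(f=325.19226,cx=279.5247,cy=208.7341)):
    c=T[:3,:3]@np.array(P)+T[:3,3]; x,y,z=c[0],-c[1],-c[2]; r=np.hypot(x,y); th=np.arctan2(r,z)
    return M["cx"]+M["f"]*th*x/r, M["cy"]+M["f"]*th*y/r
E
python3 - <<'E'
from h import *
import cv2
T=np.load("pics/w2.npz")["T"]
print(fproj([.4254,-.3788,.1733],T),fproj([.4254,-.3788,.1733+.019],T))
for P in([.4238,-.377,.042],[.519,-.3708,.019]): print(fproj(P,T), fproj(P,np.load("pics/w1.npz")["T"]))
a=cv2.imread("pics/w2.png")
cv2.imwrite("pics/w2a.png",cv2.resize(a[155:295,210:350],None,fx=4,fy=4,interpolation=2))
T1=np.load("pics/w1.npz")["T"]; print(np.linalg.inv(T1)[:3,3],np.linalg.inv(T)[:3,3])
d=np.load("pics/w1.npz")["d"]; print(d[185,277],d[257,279],d[240,230])
E
```

```text
(np.float64(278.6953074334418), np.float64(249.64433368853366)) (np.float64(278.36416290020617), np.float64(265.39098144049956))
(np.float64(281.9387301183306), np.float64(187.7665631894262)) (np.float64(276.5503600886501), np.float64(186.6339588018962))
(np.float64(282.03263088378515), np.float64(264.12985880921275)) (np.float64(278.2922034343329), np.float64(258.38839488153974))
[ 0.33865725 -0.37795743  0.37107622] [ 0.34207331 -0.38225069  0.34350422]
0.338799 0.39011684 0.40558827
```

View pics/w2a.png

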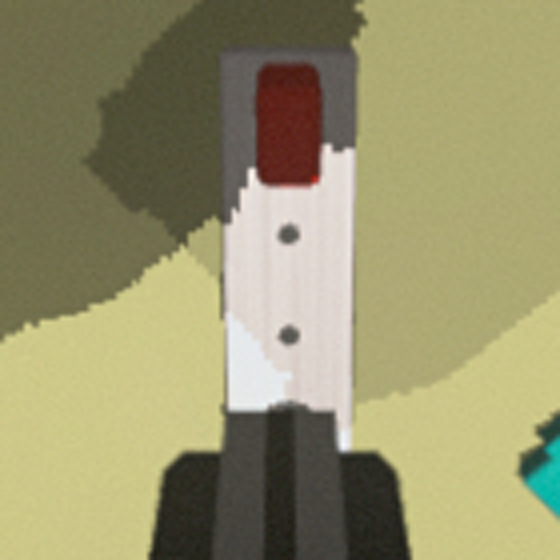

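Run:
```python
from h import *
for n in("w1","w2"):
    z=np.load(f"pics/{n}.npz");T=z["T"];d=z["d"]
    Ti=np.linalg.inv(T)
    v,u=np.mgrid[:420,:560]; du=u-279.5247;dv=v-208.7341;r=np.hypot(du,dv);th=r/325.19
    c=np.stack([np.tan(th)*du/r*d,-np.tan(th)*dv/r*d,-d],-1); W=c@Ti[:3,:3].T+Ti[:3,3]
    for q in((277,185),(282,187),(279,235),(230,250),(330,150),(282,258),(275,258),(282,275),(275,275)): print(n,q,W[q[1],q[0]].round(4))
```

```text
w1 (277, 185) [ 0.4221 -0.3766  0.0418]
w1 (282, 187) [ 0.4244 -0.3713  0.04  ]
w1 (279, 235) [ 0.491  -0.3713  0.0123]
w1 (230, 250) [ 5.204e-01 -4.324e-01 -4.000e-04]
w1 (330, 150) [ 0.3878 -0.3171 -0.0011]
w1 (282, 258) [ 0.5189 -0.3663  0.0178]
w1 (275, 258) [ 0.5194 -0.3748  0.0176]
w1 (282, 275) [ 0.5534 -0.3644 -0.0006]
w1 (275, 275) [ 0.5528 -0.3736  0.0012]
w2 (277, 185) [ 0.4217 -0.3819  0.0408]
w2 (282, 187) [ 0.4236 -0.377   0.0401]
w2 (279, 235) [ 0.4867 -0.3763  0.0109]
w2 (230, 250) [ 0.5152 -0.4329 -0.0006]
w2 (330, 150) [ 0.3901 -0.3274 -0.0015]
w2 (282, 258) [ 0.4144 -0.3776  0.2047]
w2 (275, 258) [ 0.4138 -0.381   0.2062]
w2 (282, 275) [ 0.4135 -0.3776  0.2224]
w2 (275, 275) [ 0.4137 -0.3806  0.2222]
```

Run:
```python
from h import *
for n,cols in(("w1",(175,182,375,382)),("w2",(270,276,282,288))):
    z=np.load(f"pics/{n}.npz");T=z["T"];d=z["d"]
    Ti=np.linalg.inv(T)
    v,u=np.mgrid[:420,:560]; du=u-279.5247;dv=v-208.7341;r=np.hypot(du,dv);th=r/325.19
    c=np.stack([np.tan(th)*du/r*d,-np.tan(th)*dv/r*d,-d],-1); W=c@Ti[:3,:3].T+Ti[:3,3]
    for c in cols:
        print(n,c)
        for vv in (range(250,280,2) if n=="w2" else range(264,320,4)): print("  ",vv,W[vv,c].round(4))
    print(fproj([.414,-.3788,.1733],T))
```

```text
w1 175
   264 [ 5.466e-01 -5.081e-01 -3.000e-04]
   268 [ 0.5527 -0.5085 -0.    ]
   272 [ 0.4113 -0.4212  0.2488]
   276 [ 0.4115 -0.4203  0.2518]
   280 [ 0.4112 -0.4192  0.2556]
   284 [ 0.4115 -0.4184  0.2582]
   288 [ 0.4114 -0.4174  0.2616]
   292 [ 0.4133 -0.4176  0.2617]
   296 [ 0.4141 -0.4172  0.2634]
   300 [ 0.4152 -0.4169  0.2648]
   304 [ 0.4167 -0.4169  0.2655]
   308 [ 0.418  -0.4167  0.2666]
   312 [ 0.4195 -0.4167  0.2673]
   316 [ 0.4215 -0.4169  0.2674]
w1 182
   264 [ 0.5461 -0.4983 -0.001 ]
   268 [ 0.5523 -0.4988 -0.001 ]
   272 [ 0.4112 -0.418   0.2484]
   276 [ 0.4112 -0.417   0.2518]
   280 [ 0.4125 -0.4168  0.253 ]
   284 [ 0.4151 -0.4173  0.2522]
   288 [ 0.4163 -0.417   0.2536]
   292 [ 0.4188 -0.4174  0.253 ]
   296 [ 0.4194 -0.4169  0.2553]
   300 [ 0.4211 -0.4168  0.256 ]
   304 [ 0.4229 -0.4169  0.2566]
   308 [ 0.4252 -0.4171  0.2565]
   312 [ 0.4258 -0.4166  0.2586]
   316 [ 0.4266 -0.4163  0.2604]
w1 375
   264 [ 5.333e-01 -2.414e-01 -4.000e-04]
   268 [ 0.5401 -0.2399 -0.0018]
   272 [ 0.4068 -0.3323  0.2487]
   276 [ 0.4092 -0.3317  0.2482]
   28
[... 2228 characters left out ...]
81]
   272 [ 0.4137 -0.3776  0.2194]
   274 [ 0.4134 -0.3777  0.2217]
   276 [ 0.4134 -0.3776  0.2234]
   278 [ 0.4127 -0.3777  0.2261]
w2 288
   250 [ 0.5048 -0.3649  0.0106]
   252 [ 0.5065 -0.3648  0.0124]
   254 [ 0.5091 -0.3646  0.0122]
   256 [ 0.5121 -0.3644  0.0114]
   258 [ 0.4139 -0.3747  0.2054]
   260 [ 0.4138 -0.3748  0.2076]
   262 [ 0.4142 -0.3748  0.2089]
   264 [ 0.4137 -0.3749  0.2117]
   266 [ 0.4133 -0.3749  0.2143]
   268 [ 0.414  -0.3749  0.215 ]
   270 [ 0.4137 -0.375   0.2173]
   272 [ 0.4132 -0.375   0.2199]
   274 [ 0.4136 -0.375   0.2211]
   276 [ 0.4131 -0.3751  0.2235]
   278 [ 0.4135 -0.3751  0.2246]
(np.float64(279.904332334048), np.float64(231.65861632267254))
```

Run:
```python
from h import *
print(rel([.4238,-.3772,-.003],np.radians(93.6)))
```

```text
(array([0.1738, 0.0013, 0.0015]), np.float64(-0.00031640770921437245))
```

```bash
python3 -m handwheel '[[[0,0.001,0.0015,0,0.6],[0.03,0.001,0.0015,0,0.6],[0.07,0.001,0.0015,0,0.6],[0.11,0.001,0.0015,0,0.6],[0.14,0.001,0.0015,0,0.6],[0.155,0.001,0.0015,0,0.6],[0.165,0.001,0.0015,0,0.6],[0.17,0.001,0.0015,0,0.6],[0.173,0.001,0.0015,0,0.6],[0.173,0.001,0.0015,0,0.6]]]' 70
python3 - <<'E'
from h import *
import cv2
s=bot.state();M=bot.camera_model("wrist");p,d=bot.capture("wrist");cv2.imwrite("pics/w3.png",p[:,:,::-1]);np.savez("pics/w3.npz",p=p,d=d,T=M["camera_from_world"])
print(s["tcp_pos"],s["force"],s["opening"])
E
```

```text
time: 6.2
tcp_pos: [0.4244, -0.3774, -0.0016]
eef_rot: [-1.26, 1.181, 1.251]
force: [-0.7, 0.5, 0.2]
opening: 0.0342
[ 0.4243901  -0.37742111 -0.00161376] [-0.65559882  0.46189699  0.21735713] 0.03416613075611859
```

View pics/w3.png

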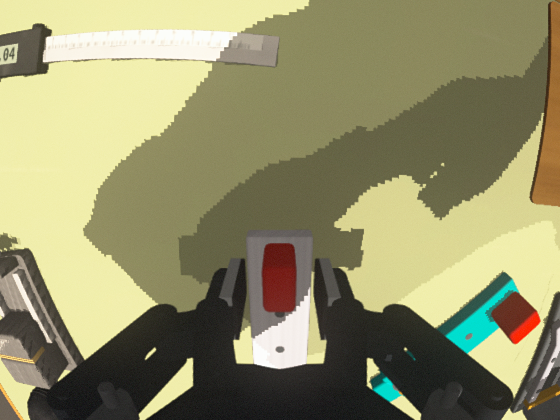

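```bash
cat >> h.py <<'E'
def fcloud(d,T):
    Ti=np.linalg.inv(T)
    v,u=np.mgrid[:420,:560]; du=u-279.5247;dv=v-208.7341;r=np.hypot(du,dv);th=r/325.19
    c=np.stack([np.tan(th)*du/r*d,-np.tan(th)*dv/r*d,-d],-1); return c@Ti[:3,:3].T+Ti[:3,3]
E
python3 - <<'E'
from h import *
z=np.load("pics/w3.npz");W=fcloud(z["d"],z["T"])
for c in(238,322,279):
    for v in range(254,312,6): print(c,v,W[v,c].round(4))
E
```

```text
238 254 [ 0.429  -0.4012 -0.0018]
238 260 [ 0.4145 -0.3971  0.0326]
238 266 [ 0.4134 -0.3962  0.0404]
238 272 [ 0.4138 -0.3956  0.0452]
238 278 [ 0.4146 -0.3951  0.0489]
238 284 [ 0.4145 -0.3945  0.0538]
238 290 [ 0.4161 -0.3943  0.0561]
238 296 [ 0.4189 -0.3942  0.0564]
238 302 [ 0.4213 -0.3941  0.0573]
238 308 [ 0.4222 -0.3938  0.0604]
322 254 [ 4.251e-01 -3.520e-01 -4.000e-04]
322 260 [ 0.4115 -0.3575  0.0334]
322 266 [ 0.4116 -0.3581  0.0393]
322 272 [ 0.4114 -0.3588  0.0452]
322 278 [ 0.4119 -0.3592  0.0494]
322 284 [ 0.4121 -0.3597  0.054 ]
322 290 [ 0.412  -0.3603  0.0588]
322 296 [ 0.4153 -0.3598  0.0584]
322 302 [ 0.4177 -0.3596  0.0592]
322 308 [ 0.4184 -0.3598  0.0624]
279 254 [ 0.4125 -0.3778  0.0276]
279 260 [ 0.4125 -0.3777  0.0337]
279 266 [ 0.4137 -0.3776  0.0374]
279 272 [ 0.4147 -0.3775  0.0412]
279 278 [ 0.4181 -0.3773  0.0409]
279 284 [ 0.4207 -0.3771  0.0419]
279 290 [ 0.4243 -0.3769  0.0414]
279 296 [ 0.4274 -0.3767  0.0419]
279 302 [ 0.4315 -0.3765  0.0409]
279 308 [ 0.4352 -0.3763  0.0407]
```

```bash
python3 -m handwheel '[[[0.005,0,0,0,0.6],[0.011,0,0,0,0.6],[0.011,0,0,0,0.6],[0.011,0,0,0,1],[0.011,0,0,0,1],[0.011,0,0,0,1],[0.011,0,0,0,1],[0.011,0,0,0,1],[0.011,0,0,0,1],[0.011,0,0,0,1]]]' 70
```

```text
time: 7.25
tcp_pos: [0.4245, -0.3776, -0.0123]
eef_rot: [-1.26, 1.181, 1.251]
force: [-1.5, -0.5, 4.2]
opening: 0.0147
```

Run:
```python
from h import *
print(rel([.40,-.113,.075],np.radians(101.3)))
```

```text
(array([-0.0887,  0.0076,  0.2652]), np.float64(-0.13463211541081344))
```

```bash
python3 -m handwheel '[[[-0.02,0,0,0,1],[-0.05,0,0,0,1],[-0.089,0.002,0.01,0,1],[-0.089,0.004,0.05,-0.03,1],[-0.089,0.006,0.09,-0.05,1],[-0.089,0.007,0.13,-0.07,1],[-0.089,0.008,0.17,-0.09,1],[-0.089,0.008,0.21,-0.11,1],[-0.089,0.008,0.245,-0.13,1],[-0.089,0.008,0.265,-0.135,1]]]' 70
python3 - <<'E'
from h import *
import cv2
s=bot.state();M=bot.camera_model("wrist");p,d=bot.capture("wrist");cv2.imwrite("pics/w4.png",p[:,:,::-1]);np.savez("pics/w4.npz",p=p,d=d,T=M["camera_from_world"])
p,d=bot.capture("scene");cv2.imwrite("pics/s4.png",cv2.resize(p[95:265,180:380,::-1],None,fx=4,fy=3.5,interpolation=2));np.savez("pics/s4.npz",p=p,d=d)
p,d=bot.capture("top");cv2.imwrite("pics/t4.png",cv2.resize(p[150:290,250:450,::-1],None,fx=4,fy=4,interpolation=2));np.savez("pics/t4.npz",p=p,d=d)
print(s["tcp_pos"],s["force"],s["opening"])
E
```

```text
time: 8.25
tcp_pos: [0.3993, -0.1105, 0.0753]
eef_rot: [-1.36, 1.109, 1.352]
force: [0.4, 0.4, -0.8]
opening: 0.0148
[ 0.3992821  -0.11054437  0.07525799] [ 0.42121702  0.40002574 -0.75579464] 0.014826842294172849
```

View pics/w4.png

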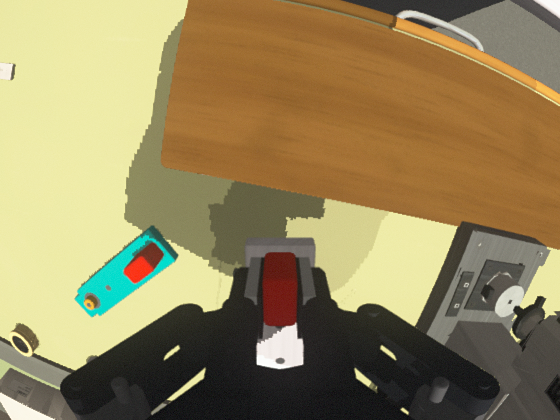

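View pics/t4.png

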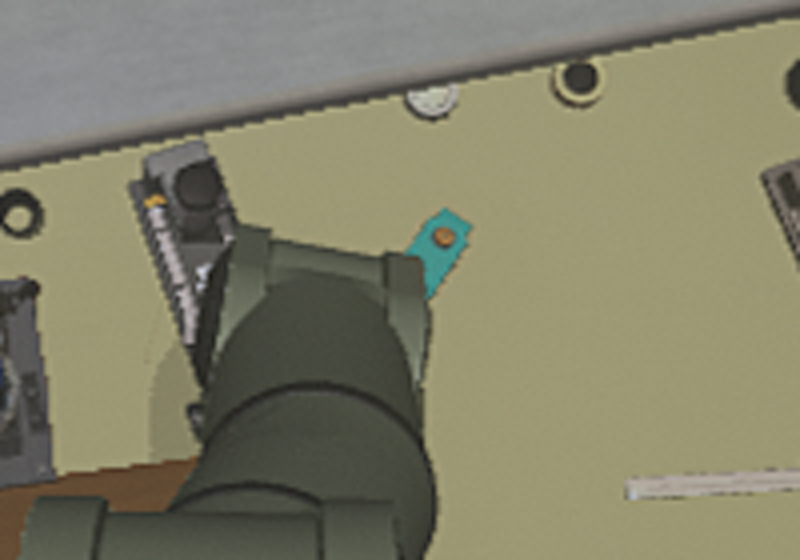

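View pics/s4.png

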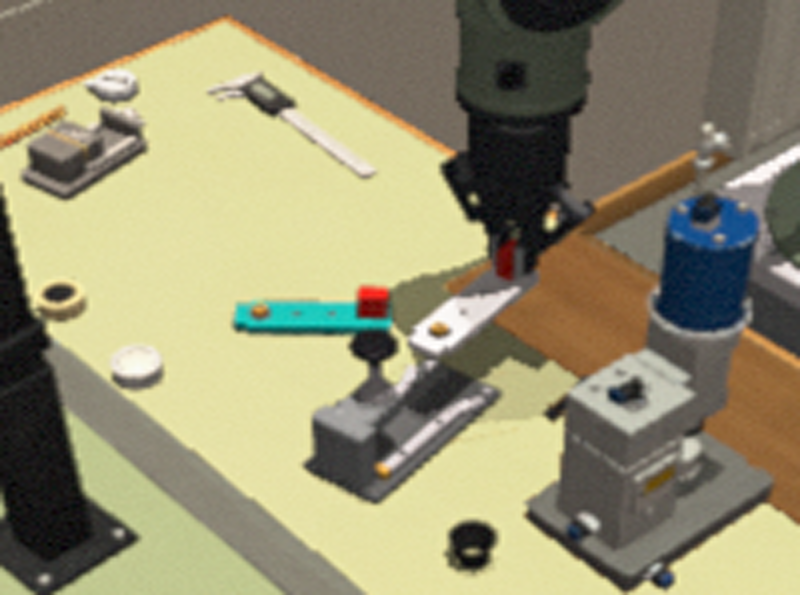

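Run:
```python
import cv2
a=cv2.imread("pics/w1.png");cv2.imwrite("pics/w1c.png",cv2.resize(a[203:318,440:510],None,fx=8,fy=5.2*1.0,interpolation=2) if 0 else cv2.resize(a[203:303,440:510],None,fx=6,fy=6,interpolation=2))
a=cv2.imread("pics/w2.png");cv2.imwrite("pics/w2c.png",cv2.resize(a[210:310,450:520],None,fx=6,fy=6,interpolation=2))
a=cv2.imread("pics/scene0.png");cv2.imwrite("pics/sc.png",cv2.resize(a[175:245,250:315],None,fx=8,fy=8,interpolation=2))
```

```text
(no output)
```

View pics/w1c.png

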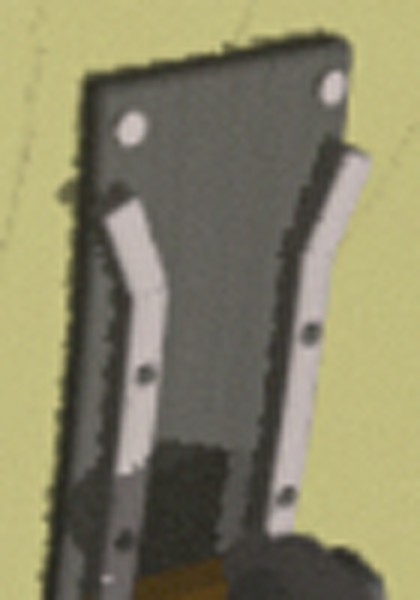

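View pics/w2c.png

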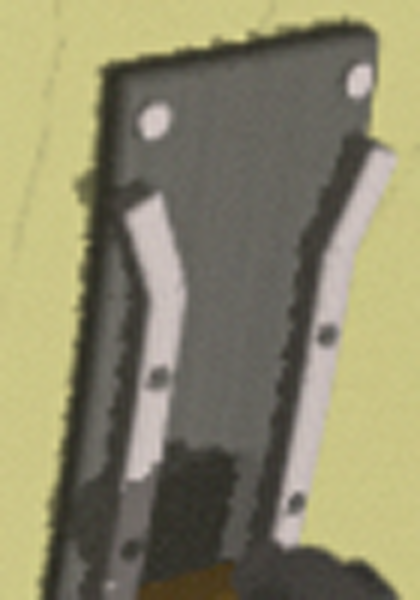

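View pics/sc.png

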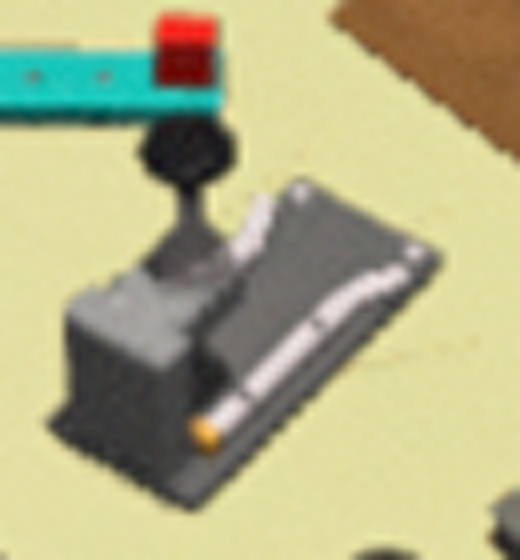

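Run:
```python
from h import *
D={"w1":((440,203),dict(L1=(145,374),L2=(124,540),R1=(311,332),R2=(287,495),B1=(131,129),B2=(332,88),bl=(166,292),br=(303,255))),
"w2":((450,210),dict(L1=(159,377),L2=(130,550),R1=(327,335),R2=(295,502),B1=(155,120),B2=(359,80),bl=(184,290),br=(322,255)))}
for n,(o,f) in D.items():
    T=np.load(f"pics/{n}.npz")["T"]
    P={k:fish((o[0]+(u+.5)/6-.5,o[1]+(v+.5)/6-.5),.0105 if k[0]=="B" else .019,T)[:2] for k,(u,v) in f.items()}
    m1=(P["L1"]+P["R1"])/2;m2=(P["L2"]+P["R2"])/2;mb=(P["B1"]+P["B2"])/2;mm=(P["bl"]+P["br"])/2
    yaw=lambda a:np.degrees(np.arctan2(a[1],a[0]))
    print(n,{k:v.round(4) for k,v in P.items()})
    print(" mid",mb,mm,m1,m2,"yaws",yaw(m2-m1),yaw(m2-mb),yaw(P["L2"]-P["L1"]),yaw(P["R2"]-P["R1"]),yaw(P["R1"]-P["L1"])-90,yaw(P["B2"]-P["B1"])-90,yaw(P["R2"]-P["L2"])-90)
    print(" gaps",np.linalg.norm(P["bl"]-P["br"]),np.linalg.norm(P["L1"]-P["R1"]),np.linalg.norm(P["L2"]-P["R2"]),np.linalg.norm(P["B2"]-P["B1"]))
n="scene"
f=dict(R1=(319,323),R2=(246,396),B2=(412,249),B1=(300,193))
P={k:unproj(n,(250+(u+.5)/8-.5,175+(v+.5)/8-.5),z=.0105 if k[0]=="B" else .019)[:2] for k,(u,v) in f.items()}
print(P,np.degrees(np.arctan2(*(P["R2"]-P["R1"])[::-1])),np.linalg.norm(P["B1"]-P["B2"]))
```

```text
w1 {'L1': array([ 0.5253, -0.1133]), 'L2': array([ 0.5711, -0.1041]), 'R1': array([ 0.5152, -0.0654]), 'R2': array([ 0.5609, -0.0558]), 'B1': array([ 0.4683, -0.1291]), 'B2': array([ 0.4564, -0.0725]), 'bl': array([ 0.5043, -0.1138]), 'br': array([ 0.495 , -0.0752])}
 mid [ 0.46235328 -0.10081978] [ 0.49961449 -0.09452748] [ 0.52021994 -0.08934259] [ 0.56596887 -0.07997763] yaws 11.56881698125585 11.373205554908361 11.268692867356048 11.868847533228207 11.940985127064991 11.782600782143433 11.920410977258115
 gaps 0.039689740963088825 0.04890625764056095 0.049395302684144375 0.057858711473841376
w2 {'L1': array([ 0.5252, -0.1133]), 'L2': array([ 0.5716, -0.1038]), 'R1': array([ 0.5154, -0.0658]), 'R2': array([ 0.5609, -0.0561]), 'B1': array([ 0.468, -0.129]), 'B2': array([ 0.4564, -0.0725]), 'bl': array([ 0.5037, -0.1141]), 'br': array([ 0.4951, -0.0759])}
 mid [ 0.46221475 -0.10070799] [ 0.49942042 -0.09499511] [ 0.52030905 -0.08956422] [ 0.56625985 -0.07996399] yaws 11.800724725354264 11.275500122616705 11.622664649628202 11.981859809383282 11.715809380752361 11.590014217029804 12.659596757093922
 gaps 0.039192702014485575 0.04852304914985853 0.04882275233900928 0.057686907662804106
{'R1': array([ 0.51574802, -0.06359273]), 'R2': array([ 0.56195568, -0.05362181]), 'B2': array([ 0.45581249, -0.07504588]), 'B1': array([ 0.46829576, -0.12863677])} 12.176857010865186 0.05502558607622491
```

Run:
```python
import cv2
a=cv2.imread("pics/w4.png");cv2.imwrite("pics/w4c.png",cv2.resize(a[225:380,220:340],None,fx=5,fy=5*.75,interpolation=2))
```

```text
(no output)
```

View pics/w4c.png

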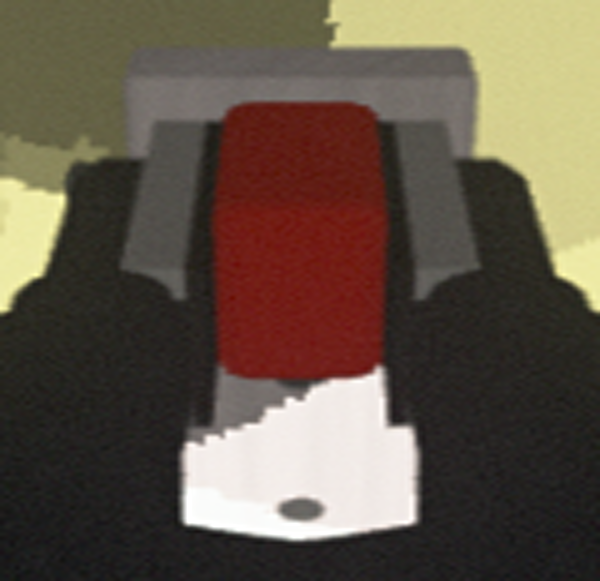

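Run:
```python
from h import *
T=np.load("pics/w4.npz")["T"]
f=lambda u,v,z:fish((220+(u+.5)/5-.5,225+(v+.5)/3.75-.5),z,T)
zt=.0996
a,b=f(127,76,zt),f(476,76,zt); print(a,b,np.linalg.norm(a-b),(a+b)/2)
g=[f(*q,zt+.03) for q in((215,205),(387,205),(382,375),(222,375))]; G=np.mean(g,0); print(G,np.linalg.norm(g[0]-g[1]),np.linalg.norm(g[0]-g[3]))
h=f(300,508,zt);print("hole",h)
t=(a+b)/2; yaw=np.degrees(np.arctan2(*(h-t)[[1,0]])); print("slide yaw",yaw,np.degrees(np.arctan2(*(b-a)[[1,0]]))-90,np.degrees(np.arctan2(*((g[2]+g[3])-(g[0]+g[1]))[[1,0]])))
s,p,A=tool(); print("tool z yaw-90",np.degrees(np.arctan2(A[1,2],A[0,2]))-90,p)
for y in (11.2,):
    l=np.array([-np.sin(np.radians(y)),np.cos(np.radians(y))]); print([l@q[:2] for q in(t,G,h,p)])
```

```text
[ 0.3885407  -0.12957079  0.0996    ] [ 0.38156816 -0.09557302  0.0996    ] 0.034705405780901255 [ 0.38505443 -0.1125719   0.0996    ]
[ 0.39863143 -0.10967008  0.1296    ] 0.014258872218382627 0.024358377260033523
hole [ 0.463192   -0.09688096  0.0996    ]
slide yaw 11.35464595874462 11.58997095269963 11.684880780744894
tool z yaw-90 11.460678901078651 [ 0.39978898 -0.11214392  0.07532327]
[np.float64(-0.18521878805989356), np.float64(-0.1850093428580956), np.float64(-0.18500367842102128), np.float64(-0.18766090609971534)]
```

```bash
python3 -m handwheel '[[[0,0.008,-0.005,-0.003,1],[0,0.008,-0.005,-0.003,1],[0.01,0.008,-0.005,-0.003,1],[0.03,0.008,-0.005,-0.003,1],[0.05,0.008,-0.005,-0.003,1],[0.06,0.008,-0.005,-0.003,1],[0.066,0.008,-0.005,-0.003,1],[0.070,0.008,-0.005,-0.003,1],[0.074,0.008,-0.005,-0.003,1],[0.074,0.008,-0.005,-0.003,1]]]' 70
python3 - <<'E'
from h import *
import cv2
s=bot.state()
p,d=bot.capture("scene");cv2.imwrite("pics/s5.png",cv2.resize(p[145:245,230:330,::-1],None,fx=6,fy=6,interpolation=2));np.savez("pics/s5.npz",p=p,d=d)
print(s["tcp_pos"],s["force"],s["torque"],s["opening"])
E
```

```text
time: 9.4
tcp_pos: [0.3931, -0.1189, 0.0013]
eef_rot: [-1.362, 1.108, 1.353]
force: [-0.1, 0.4, -2.1]
opening: 0.0147
[ 0.39311361 -0.11887296  0.00125745] [-0.05873498  0.39448796 -2.06070484] [0.16571146 0.23440924 0.2017968 ] 0.014743729823850958
```

View pics/s5.png

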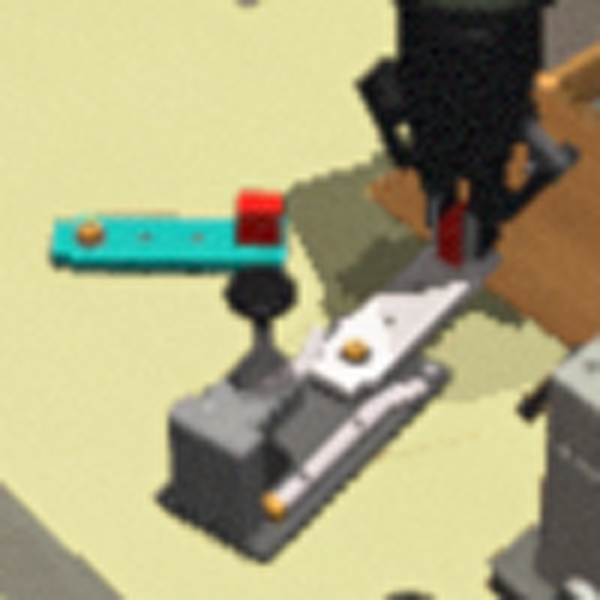

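```bash
python3 -m handwheel '[[[0.001,0,0,0,1],[0.002,0,0,0,1],[0.0025,0,0,0,1],[0.0025,0,0,0,1],[0.0025,-0.002,0,0,1],[0.0025,-0.004,0,0,1],[0.0025,-0.007,0,0,1],[0.0025,-0.010,0,0,1],[0.0025,-0.014,0,0,1],[0.0025,-0.015,0,0,1]]]' 70
python3 - <<'E'
from h import *
import cv2
s=bot.state()
p,d=bot.capture("scene");cv2.imwrite("pics/s6.png",cv2.resize(p[145:245,230:330,::-1],None,fx=6,fy=6,interpolation=2))
M=bot.camera_model("wrist");p,d=bot.capture("wrist");cv2.imwrite("pics/w6.png",p[:,:,::-1]);np.savez("pics/w6.npz",p=p,d=d,T=M["camera_from_world"])
print(s["tcp_pos"],s["force"],s["torque"],s["opening"])
E
```

```text
time: 10.45
tcp_pos: [0.4076, -0.1152, -0.0012]
eef_rot: [-1.362, 1.108, 1.355]
force: [-4.5, 4.6, -1.1]
opening: 0.015
[ 0.40763522 -0.11521787 -0.0011525 ] [-4.53027529  4.59202511 -1.10972324] [1.07801653 0.97796592 0.44287914] 0.015027328819869958
```

View pics/s6.png

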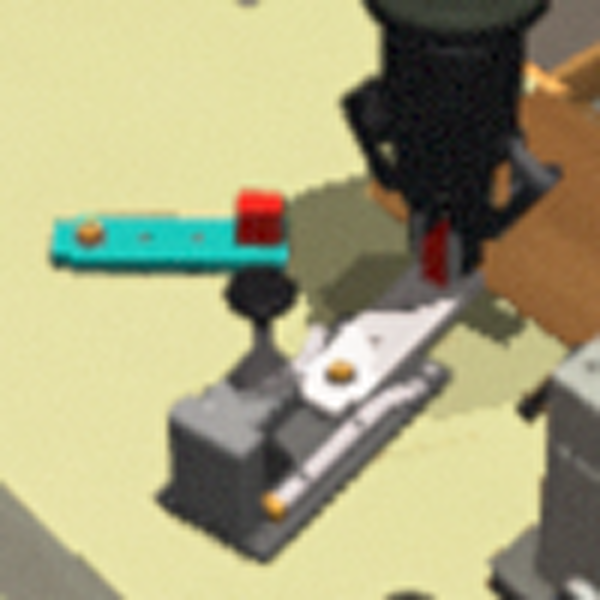

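View pics/w6.png

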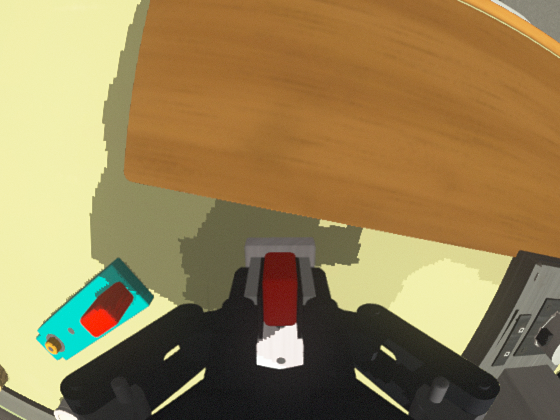

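```bash
python3 -m handwheel '[[[0,0.002,0.001,0,1],[0,0.002,0.0015,0,1],[0,0.002,0.002,0,1],[0,0,0.002,0,1],[0,-0.003,0.002,0,1],[0,-0.006,0.002,0,1],[0,-0.009,0.002,0,1],[0,-0.012,0.002,0,1],[0,-0.012,0.002,0,1],[0,-0.012,0.002,0,1]]]' 70
python3 - <<'E'
from h import *
s=bot.state()
print(s["tcp_pos"],s["force"],s["torque"],s["opening"])
l=np.array([-.2028,.9792,0]); print("lat",l@s["force"],"along",np.array([.9792,.2028,0])@s["force"])
E
```

```text
time: 11.55
tcp_pos: [0.419, -0.1108, -0.0012]
eef_rot: [-1.362, 1.107, 1.355]
force: [-0.1, 0.2, -0.3]
opening: 0.0146
[ 0.41896405 -0.11080592 -0.0011727 ] [-0.08119551  0.18772677 -0.26867835] [ 0.05612783  0.00487915 -0.00952114] 0.01464299132980255
lat 0.2002885057321607 along -0.04143565059970267
```

```bash
python3 -m handwheel '[[[0,-0.004,0,0,1],[0,-0.009,0,0,1],[0,-0.014,0,0,1],[0,-0.019,0,0,1],[0,-0.024,0,0,1],[0,-0.029,0,0,1],[0,-0.034,0,0,1],[0,-0.039,0,0,1],[0,-0.042,0,0,1],[0,-0.042,0,0,1]]]' 70
python3 - <<'E'
from h import *
s=bot.state()
print(s["tcp_pos"],s["force"],s["torque"],s["opening"])
l=np.array([-.2028,.9792,0]); print("lat",l@s["force"],"along",np.array([.9792,.2028,0])@s["force"])
E
```

```text
time: 12.55
tcp_pos: [0.4605, -0.1022, -0.0011]
eef_rot: [-1.362, 1.107, 1.355]
force: [-0.1, 0.5, -1.6]
opening: 0.0147
[ 0.46047866 -0.10216048 -0.00114193] [-0.05042301  0.54055566 -1.59302264] [0.00480861 0.08597253 0.00282811] 0.014730930005712252
lat 0.5395378867461061 along 0.060250480397372484
```

Free so far. Creep to the stop.

```bash
python3 -m handwheel '[[[0,-0.002,0,0,1],[0,-0.004,0,0,1],[0,-0.006,0,0,1],[0,-0.008,0,0,1],[0,-0.010,0,0,1],[0,-0.0115,0,0,1],[0,-0.013,0,0,1],[0,-0.014,0,0,1],[0,-0.014,0,0,1],[0,-0.014,0,0,1]]]' 70
python3 - <<'E'
from h import *
s=bot.state()
print(s["tcp_pos"],s["force"],s["torque"],s["opening"])
l=np.array([-.2028,.9792,0]); print("lat",l@s["force"],"along",np.array([.9792,.2028,0])@s["force"])
E
```

```text
time: 13.55
tcp_pos: [0.4703, -0.0998, -0.0017]
eef_rot: [-1.358, 1.112, 1.36]
force: [-18.3, -3.7, 7.3]
opening: 0.0147
[ 0.47033635 -0.09982186 -0.00169918] [-18.25059158  -3.68725796   7.29495821] [-0.79786647  3.47446014  0.01546783] 0.01468362960342426
lat 0.0906569814626505 along -18.618755190167615
```

```bash
python3 -m handwheel '[[[0.0005,0,0,0,1],[0.001,0,0,0,1],[0.001,0,0,0,1],[0.001,0,0,0,0.6],[0.001,0,0,0,0.5],[0.001,0,0,0,0.5],[0.001,0,0,0,0.5],[-0.01,0,0,0,0.5],[-0.03,0,0,0,0.5],[-0.06,0,0,0,0.5]]]' 30
python3 - <<'E'
from h import *
import cv2
s=bot.state()
print(s["tcp_pos"],s["force"],s["opening"])
p,d=bot.capture("scene");cv2.imwrite("pics/s7.png",cv2.resize(p[145:245,230:330,::-1],None,fx=6,fy=6,interpolation=2))
E
```

```text
time: 14.55
tcp_pos: [0.4698, -0.0996, 0.0588]
eef_rot: [-1.356, 1.113, 1.361]
force: [0.2, 0.4, 0.7]
opening: 0.0428
[ 0.46981706 -0.09959579  0.0588144 ] [0.18643491 0.44738206 0.69784622] 0.042763319266774534
```

View pics/s7.png

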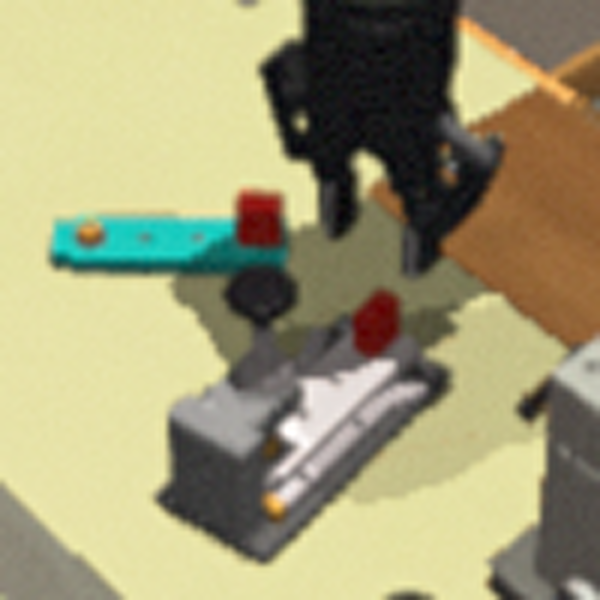

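```bash
python3 -m handwheel '[[[-0.04,0,0,0,0.7],[-0.08,0,0,0,1],[-0.115,0,0,0,1],[-0.115,-0.02,0,0,1],[-0.115,-0.045,0,0,1],[-0.115,-0.07,0,0,1],[-0.115,-0.09,0,0,1],[-0.115,-0.097,0,0,1],[-0.115,-0.097,0,0,1],[-0.115,-0.097,0,0,1]]]' 30
python3 - <<'E'
from h import *
import cv2
s=bot.state()
print(s["tcp_pos"],s["force"],s["opening"],rel([.5641,-.0804,.17]))
M=bot.camera_model("wrist");p,d=bot.capture("wrist");cv2.imwrite("pics/w8.png",p[:,:,::-1]);np.savez("pics/w8.npz",p=p,d=d,T=M["camera_from_world"])
p,d=bot.capture("scene");cv2.imwrite("pics/s8.png",cv2.resize(p[125:245,220:340,::-1],None,fx=5,fy=5,interpolation=2));np.savez("pics/s8.npz",p=p,d=d)
E
```

```text
time: 15.6
tcp_pos: [0.5661, -0.0805, 0.1783]
eef_rot: [-1.359, 1.111, 1.356]
force: [-0.4, 0.3, 0.7]
opening: 0.0001
[ 0.56612942 -0.08051381  0.17827917] [-0.38500418  0.30630142  0.65566241] 0.00011915304818513035 (array([0.0083, 0.0019, 0.0005]), None)
```

View pics/w8.png

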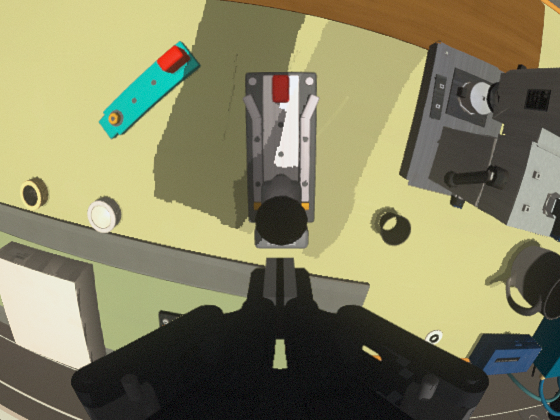

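View pics/s8.png

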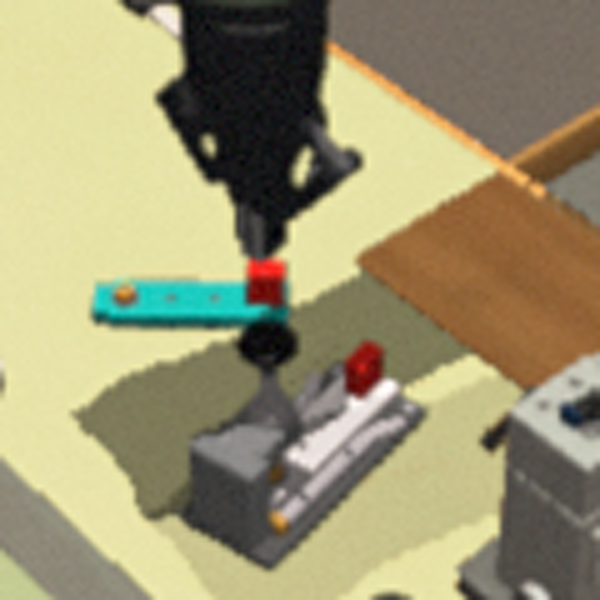

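Run:
```python
from h import *
z=np.load("pics/w8.npz");W=fcloud(z["d"],z["T"]);T=z["T"]
m=(W[...,2]>.12)&(W[...,2]<.17); v,u=np.where(m&(np.mgrid[:420,:560][0]<250)&(abs(np.mgrid[:420,:560][1]-281)<40))
q=W[v,u]; print(len(q),q.min(0),q.max(0),np.median(q,0),np.percentile(q[:,2],[50,90,98]))
print("mid",(q[:,:2].min(0)+q[:,:2].max(0))/2)
print("tip",W[262,276],W[262,284],W[266,280])
# slide grip top & end
print("grip",fish((280.5,89),.052,T),W[89,280], "bed holes",(fish((252.5,82),.0105,T)+fish((309,81.5),.0105,T))/2)
```

```text
2036 [ 0.54559713 -0.09792148  0.13256641] [ 0.58237043 -0.06090919  0.14176647] [ 0.56226412 -0.0799464   0.13906768] [0.13906768 0.14017961 0.14088312]
mid [ 0.56398378 -0.07941533]
tip [ 0.55544551 -0.08365494  0.21475351] [ 0.55446615 -0.08006096  0.2151932 ] [ 0.55491791 -0.08185009  0.21893275]
grip [ 0.47231235 -0.09878858  0.052     ] [ 0.47234788 -0.09924118  0.0507736 ] bed holes [ 0.46271084 -0.10055552  0.0105    ]
```

```bash
python3 -m handwheel '[[[0,0.002,0.0005,0,1],[0.01,0.002,0.0005,0,1],[0.02,0.002,0.0005,0,1],[0.03,0.002,0.0005,0,1],[0.04,0.002,0.0005,0,1],[0.048,0.002,0.0005,0,1],[0.054,0.002,0.0005,0,1],[0.057,0.002,0.0005,0,1],[0.058,0.002,0.0005,0,1],[0.058,0.002,0.0005,0,1]]]' 60
python3 - <<'E'
from h import *
s=bot.state(); print(s["tcp_pos"],s["force"],s["torque"])
E
```

```text
time: 16.7
tcp_pos: [0.5642, -0.0806, 0.1205]
eef_rot: [-1.359, 1.111, 1.356]
force: [0.3, 0.2, -0.2]
opening: 0.0
[ 0.56421755 -0.08064645  0.12046032] [ 0.30931332  0.18456817 -0.19756416] [-0.04412726 -0.00983707  0.0227641 ]
```

Creep down 9 mm, then watch the force.

```bash
python3 -m handwheel '[[[0.001,0,0,0,1],[0.002,0,0,0,1],[0.003,0,0,0,1],[0.004,0,0,0,1],[0.005,0,0,0,1],[0.006,0,0,0,1],[0.007,0,0,0,1],[0.008,0,0,0,1],[0.009,0,0,0,1],[0.009,0,0,0,1]]]'
```

```text
time: 17.7
tcp_pos: [0.5642, -0.0807, 0.1114]
eef_rot: [-1.359, 1.111, 1.356]
force: [0.4, 1.0, 1.6]
opening: -0.0001
```

```bash
python3 -m handwheel '[[[0.001,0,0,0,1],[0.002,0,0,0,1],[0.003,0,0,0,1],[0.004,0,0,0,1],[0.004,0,0,0,1],[0.004,0,0,0,1],[0.004,0,0,0,1],[0.004,0,0,0,1],[0.004,0,0,0,1],[0.004,0,0,0,1]]]'
```

```text
time: 18.7
tcp_pos: [0.5642, -0.0807, 0.1074]
eef_rot: [-1.359, 1.111, 1.356]
force: [0.2, 0.2, 2.2]
opening: -0.0001
```

```bash
python3 -m handwheel '[[[0.001,0,0,0,1],[0.002,0,0,0,1],[0.003,0,0,0,1],[0.003,0,0,0,1],[0.003,0,0,0,1],[0.003,0,0,0,1],[0.003,0,0,0,1],[0.003,0,0,0,1],[0.003,0,0,0,1],[0.003,0,0,0,1]]]'
```

```text
time: 19.7
tcp_pos: [0.5642, -0.0807, 0.1044]
eef_rot: [-1.359, 1.111, 1.356]
force: [-0.9, -0.2, 2.0]
opening: 0.0
```

```bash
python3 -m handwheel '[[[0.001,0,0,0,1],[0.002,0,0,0,1],[0.002,0,0,0,1],[0.002,0,0,0,1],[0.002,0,0,0,1],[0.002,0,0,0,1],[0.002,0,0,0,1],[0.002,0,0,0,1],[0.002,0,0,0,1],[0.002,0,0,0,1]]]'
```

```text
time: 20.7
tcp_pos: [0.5643, -0.0807, 0.1024]
eef_rot: [-1.359, 1.111, 1.356]
force: [-0.1, 0.4, 1.5]
opening: -0.0001
```

```bash
python3 -m handwheel '[[[0.001,0,0,0,1],[0.001,0,0,0,1],[0.001,0,0,0,1],[0.001,0,0,0,1],[0.001,0,0,0,1],[0.001,0,0,0,1],[0.001,0,0,0,1],[0.001,0,0,0,1],[0.001,0,0,0,1],[0.001,0,0,0,1]]]'
```

```text
time: 21.7
tcp_pos: [0.5642, -0.0807, 0.1014]
eef_rot: [-1.359, 1.111, 1.356]
force: [0.1, 1.3, 4.8]
opening: -0.0001
```

```bash
python3 -m handwheel '[[[0.001,0,0,0,1],[0.001,0,0,0,1],[0.002,0,0,0,1],[0.002,0,0,0,1],[0.002,0,0,0,1],[0.002,0,0,0,1],[0.002,0,0,0,1],[0.002,0,0,0,1],[0.002,0,0,0,1],[0.002,0,0,0,1]]]'
```

```text
time: 22.7
tcp_pos: [0.5644, -0.0807, 0.0996]
eef_rot: [-1.359, 1.11, 1.356]
force: [-0.5, 1.0, 7.7]
opening: 0.0002
```

```bash
python3 -m handwheel '[[[0.0005,0,0,0,1],[0.001,0,0,0,1],[0.0015,0,0,0,1],[0.002,0,0,0,1],[0.002,0,0,0,1],[0.002,0,0,0,1],[0.002,0,0,0,1],[0.002,0,0,0,1],[0.002,0,0,0,1],[0.002,0,0,0,1]]]'
```

```text
time: 23.7
tcp_pos: [0.5644, -0.0808, 0.0978]
eef_rot: [-1.359, 1.11, 1.355]
force: [-1.0, 0.1, 8.7]
opening: -0.0001
```

```bash
python3 -m handwheel '[[[0.0005,0,0,0,1],[0.001,0,0,0,1],[0.001,0,0,0,1],[0.001,0,0,0,1],[0.001,0,0,0,1],[0.001,0,0,0,1],[0.001,0,0,0,1],[0.001,0,0,0,1],[0.001,0,0,0,1],[0.001,0,0,0,1]]]'
```

```text
time: 24.7
tcp_pos: [0.5644, -0.0807, 0.097]
eef_rot: [-1.359, 1.11, 1.355]
force: [-1.1, 0.6, 8.8]
opening: -0.0001
```

```bash
python3 -m handwheel '[[[0.0005,0,0,0,1],[0.001,0,0,0,1],[0.0015,0,0,0,1],[0.0015,0,0,0,1],[0.0015,0,0,0,1],[0.0015,0,0,0,1],[0.0015,0,0,0,1],[0.0015,0,0,0,1],[0.0015,0,0,0,1],[0.0015,0,0,0,1]]]'
```

```text
time: 25.7
tcp_pos: [0.5645, -0.0808, 0.0957]
eef_rot: [-1.359, 1.11, 1.355]
force: [-1.7, -0.1, 8.9]
opening: -0.0003
```

```bash
python3 -m handwheel '[[[0.0005,0,0,0,1],[0.001,0,0,0,1],[0.001,0,0,0,1],[0.001,0,0,0,1],[0.001,0,0,0,1],[0.001,0,0,0,1],[0.001,0,0,0,1],[0.001,0,0,0,1],[0.001,0,0,0,1],[0.001,0,0,0,1]]]'
```

```text
time: 26.7
tcp_pos: [0.5645, -0.0807, 0.0948]
eef_rot: [-1.359, 1.11, 1.355]
force: [-2.2, 0.4, 8.9]
opening: -0.0002
```

```bash
python3 -m handwheel '[[[0.0005,0,0,0,1],[0.001,0,0,0,1],[0.001,0,0,0,1],[0.001,0,0,0,1],[0.001,0,0,0,1],[0.001,0,0,0,1],[0.001,0,0,0,1],[0.001,0,0,0,1],[0.001,0,0,0,1],[0.001,0,0,0,1]]]'
```

```text
time: 27.7
tcp_pos: [0.5645, -0.0808, 0.094]
eef_rot: [-1.359, 1.11, 1.355]
force: [-1.6, 1.9, 8.8]
opening: 0.0001
```

```bash
python3 -m handwheel '[[[0.0005,0,0,0,1],[0.0008,0,0,0,1],[0.0008,0,0,0,1],[0.0008,0,0,0,1],[0.0008,0,0,0,1],[0.0008,0,0,0,1],[0.0008,0,0,0,1],[0.0008,0,0,0,1],[0.0008,0,0,0,1],[0.0008,0,0,0,1]]]'
```

```text
time: 28.7
tcp_pos: [0.5645, -0.0808, 0.0935]
eef_rot: [-1.359, 1.11, 1.355]
force: [-2.0, 0.8, 10.5]
opening: -0.0001
```

```bash
python3 -m handwheel '[[[0.0003,0,0,0,1],[0.0006,0,0,0,1],[0.0006,0,0,0,1],[0.0006,0,0,0,1],[0.0006,0,0,0,1],[0.0006,0,0,0,1],[0.0006,0,0,0,1],[0.0006,0,0,0,1],[0.0006,0,0,0,1],[0.0006,0,0,0,1]]]'
```

```text
time: 29.7
tcp_pos: [0.5646, -0.0808, 0.0932]
eef_rot: [-1.359, 1.109, 1.355]
force: [-2.3, 1.0, 11.6]
opening: 0.0001
```

```bash
python3 -m handwheel '[[[0.0004,0,0,0,1],[0.0008,0,0,0,1],[0.0009,0,0,0,1],[0.0009,0,0,0,1],[0.0009,0,0,0,1],[0.0009,0,0,0,1],[0.0009,0,0,0,1],[0.0009,0,0,0,1],[0.0009,0,0,0,1],[0.0009,0,0,0,1]]]'; python3 -c "
from h import *
for i in range(3): print(bot.state()['force'],bot.state()['tcp_pos'])"
```

```text
time: 30.7
tcp_pos: [0.5647, -0.0808, 0.0928]
eef_rot: [-1.359, 1.109, 1.355]
force: [-3.2, 1.0, 13.3]
opening: -0.0003
[-3.23372694  1.01049629 13.28215972] [ 0.56465938 -0.08075608  0.09283697]
[-3.23372694  1.01049629 13.28215972] [ 0.56465938 -0.08075608  0.09283697]
[-3.23372694  1.01049629 13.28215972] [ 0.56465938 -0.08075608  0.09283697]
```

```bash
python3 -m handwheel '[[[0,0,0,0,1],[-0.003,0,0,0,1],[-0.008,0,0,0,1],[-0.014,0,0,0,1],[-0.021,0,0,0,1],[-0.03,0,0,0,1],[-0.045,0,0,0,1],[-0.07,0,0,0,1],[-0.09,0,0,0,1],[-0.09,0.0,0,0,1]]]'
python3 - <<'E'
from h import *
import cv2
s=bot.state(); print(s["tcp_pos"],s["force"])
M=bot.camera_model("wrist");p,d=bot.capture("wrist");cv2.imwrite("pics/w9.png",p[:,:,::-1]);T=M["camera_from_world"]
W=fcloud(d,T); m=(W[...,2]>.10)&(W[...,2]<.17); vv,uu=np.mgrid[:420,:560]; q=W[m&(vv<250)&(abs(uu-281)<40)]
print(len(q),np.percentile(q[:,2],[50,90,98]))
p,d=bot.capture("scene");cv2.imwrite("pics/s9.png",cv2.resize(p[160:245,240:325,::-1],None,fx=7,fy=7,interpolation=2))
E
```

```text
time: 31.7
tcp_pos: [0.5659, -0.0807, 0.1858]
eef_rot: [-1.361, 1.107, 1.351]
force: [0.6, 0.6, 0.9]
opening: -0.0002
[ 0.5659007  -0.08073375  0.18580195] [0.64525741 0.58646491 0.88103616]
1920 [0.13911019 0.14021835 0.1408824 ]
```

View pics/s9.png

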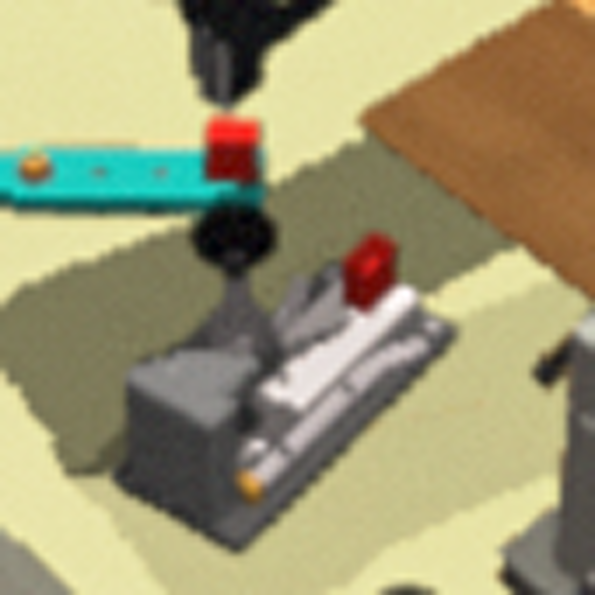

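View pics/w9.png

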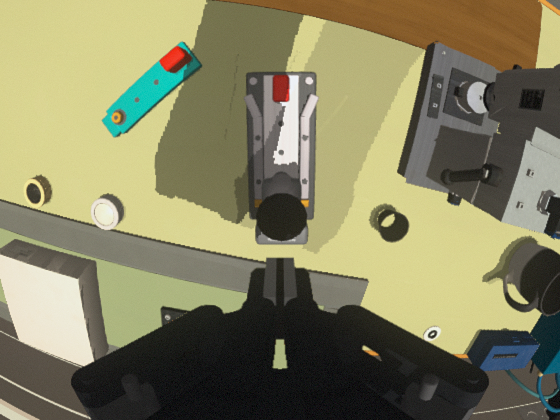

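```bash
python3 -c "
from rig import bot
print(bot.hand_in())"
```

```text
the job is handed in; nothing more can be done
None
```

I pressed the bush home with the slide against the end stop. The plunger is up again, the gripper is clear and the job is handed in, at about 32 s of the 58 s allowed. The hand-in gives no verdict, so these are my own checks:

- **First grasp missed:** the real fingertips are about 30 mm higher than the reported TCP, so the fingers closed above the grip. I measured the offset from the wrist camera's depth, corrected for it and then gripped the slide properly. The slide did not move in the failed try.
- **Entering the guide:** the slide rubbed one rail with about 5 N, so I moved it 2 mm sideways and it ran free. It met the end stop at about 19 N. The grip was then measured 94 mm before the plunger's axis; it should be 95 mm.
- **Pressing:** the knob was met with about 2 N. The first stop brought this to about 9 N, and at the second stop it climbed to 13.3 N. That was the highest push I read, though I only read the force at the end of each one-second move. The tool moved about 19 mm down, which fits the expected 17 mm plus the give of the knob spring.
- **Last pictures:** the knob top is back at its starting height of 141 mm. The slide is in the guide, and the brass bush no longer stands out under the plunger. The pots and loupe look undisturbed, but I judged that by eye. The head of the press partly hides the bush, so I infer that it is flush from the force and travel rather than from a direct view.

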